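# Put the spare gripper finger away and lower the heavy case lid

## Robot

A 6-joint arm with a two-finger parallel gripper is mounted at the origin on the work surface. World frame = base frame: x ahead of the robot, y to its left, z up, the work surface at z = 0. Lengths are in m, angles in rad, forces in N, time in s.
With the tool pointing down it reaches from about 0.375 to 0.9 m from the base axis. Payload 3.1 kg.
Tool frame: the origin (TCP) lies on the centre line of the jaws, within the pads' length; the fingertips stand 8 mm ahead of it and the grasp point (between the pads) lies 11 mm behind it; z points along the fingers, y is the line along which they close (so a half turn about z gives the same grasp; the last joint's range is limited). The gripper opens to 87 mm and grips with 3 to 60 N. Pads are 19 mm wide; open, the fingers measure 117 mm over their backs; the gripper's body (75 mm by 190 mm) begins 51 mm behind the grasp point.
Start: joints at [-0.178, 0.527, 1.433, -0, 1.181, -0.178], TCP at [0.625, 0, 0.231] pointing down, gripper open.
Joint ranges: [-3.08, 3.08], [-0.75, 2.2], [0.22, 2.44], [-1.43, 4.57], [0, 2.65], [-2.85, 2.85]. Speed limits (rad/s): [2.79, 2.79, 3.14, 3.14, 3.14, 3.14].

## Interface

Orientations are given as a unit quaternion [x, y, z, w].
In Python, from rig import robot gives the robot as it stands. The module is installed in compiled form; this text tells all that it offers.
- The arm moves only by the tool send_rows, never from a script. Its argument "increments" is one flat list of numbers, 7 for each row, row after row: the turn, a rotation vector about the world's x, y, z in rad, then the shift along the world's x, y, z in cm, then the opening, from 0 (shut) to 1 (fully open). A call has 1 to 20 rows; each row shifts and turns the commanded pose from where the row before left it; what a row does not reach is not made up. A row lasts 1/12 s, in which the tool goes at most 41.7 mm and 7.16 degrees, less where a joint would pass 70% of its speed; a pose out of reach is approached as far as the arm can. A call is refused whole if a number of a shift passes 4.17 or a number of a turn 0.125, either way. A call with a gripper value outside its range is refused whole. The fingers move at their own pace and stop on an object; "newtons" is the grip in N (left out, the last holds). Time passes only in rows, so rows that do not move let the fingers close. It gives the time, the measured TCP pose, the force, the opening and the grip force at its end, in the units of the state.
- robot.get_obs(): the state, without advancing time (a new reading comes with each control period).
- robot.camera(name): name is "scene" or "side" or "wrist"; returns a dict with "image" (480x640x3 uint8, red, green, blue), "range_z" (480x640 float32, m along the optical axis (not along the pixel's ray), 0 where there is no reading), "fx", "fy", "cx", "cy" (pixels), "dist_coeffs" ([k1, k2, p1, p2, k3] as OpenCV has them; the pictures are not rectified), "R" (3x3) and "t" (3): a world point X has camera coordinates R X + t. Camera axes: x right, y down, z forward; pixel columns grow to the right and rows downward; lengths in m; the calibration is good to about 2 mm. A picture is of the moment at which its call begins.
- robot.hand_in(): hands the job in; it is judged then, once.
The state is a dict: "time": time; "q": joint angles; "joint_velocities": joint speeds; "joint_torque": joint torques, N m; "position": TCP position; "tool_rot": TCP orientation; "ft_force": force on the tool from outside, world axes, zero at the start; "moment": the same for the moment, N m; "grip_width": finger opening in m; "grip_force": force on a finger pad.
Only numpy, scipy, OpenCV 4.12 (cv2) and the standard library are available. Lean on these libraries where they do the work, as an engineer would, in place of code of your own. Each camera call takes 0.05 s, during which the arm holds its last target. There are 200 camera calls.

## Task

Lay the orange spare gripper finger flat, the same way up as it lies now, on the blue mat in the free bay of the black case: set it down rather than drop it, and let go of it. Then shut the case by bringing its heavy lid all the way down without letting it fall shut or slam. Leave the camera module in the other bay, the cup, the emergency-stop box and the screwdriver as they are.

Things in the scene. Friction and masses are not known exactly. Their poses are not given: they have to be found in the camera images.
- finger_mid (a point): Spare gripper finger, loose, orange, 120 mm long (its x axis) and 34 mm wide (y), 200 g, lying on its flat underside on the table. The mounting end (the 50 mm at its -x end) is 34 mm high, the other 70 mm is 26 mm high with a black rubber strip on top. The point lies at mid length and width, 15 mm above the underside; the finger balances within 5 mm of it. z is up.
- case: Black open storage case, fixed to the table, 180 mm deep (x), 320 mm wide (y), 80 mm high to the rim, walls and floor 6 mm. A full-height divider 6 mm thick at y = 0 makes two bays, each about 168 x 151 mm inside. Origin: centre of the underside, on the table. x points from the handle side, which faces the robot, to the hinge side, roughly away from the robot; z up.
- mat: Blue flat mat, 150 mm (x) x 135 mm (y), 4 mm thick, fixed to the floor of the case's free bay (either the left or the right one), centred in it. Origin: centre of its underside, 6 mm above the table; axes as the case.
- lid_hinge (a point): Point on the lid's hinge line, at the middle of the case's far upper edge, 80 mm above the table. The hinge line runs along the case's y axis; axes as the case.
- lid (a joint): Angle of the grey lid (180 x 320 x 14 mm, about 0.9 kg): 0 = shut, level on the rim; 1.57 = upright, where it starts roughly; stop at 1.8, leaning away from the robot. Stiff hinge: steeper than about 1.05 rad it stays where left and must be pushed (up to 3 N at the handle); somewhere from 1.05 to 0.75 its weight takes over and, not held back, it falls and slams.
- lid_handle (a point): Middle of the lid's orange handle: a round bar 12 mm thick, 120 mm long, parallel to the hinge, on a post at each end, 42 mm beyond the lid's free edge in the lid's plane (36 mm clear gap bar to edge). At lid angle a it lies -222 cos a + 7 sin a mm along the case's x and 222 sin a + 7 cos a mm up from lid_hinge: on top when upright; when shut, 87 mm above the table, 36 mm before the case's front.
- module: Green camera module with a round black lens, 90 x 60 mm, 48 mm high, loose, stored in the other bay. Origin: centre of its underside.
- cup: White paper cup, 80 mm across the rim, 95 mm high, standing loose on the table. Origin: centre of its underside.
- estop: Yellow emergency-stop box, 70 x 70 mm, with a red mushroom button, 81 mm high in all, loose on the table. Origin: centre of its underside.
- driver: Screwdriver lying loose on the table at the left of the case, its length (about 200 mm) along x. Origin: on the underside, near mid length.

How it is judged:
By the outcome, as a careful person would: the job done as asked, in the order asked, and still so for the second after the job is handed in, with the robot touching nothing.
It also fails if it takes over 67 s, if anything falls off the work surface, if the arm or the gripper's body presses on something with over 40 N, if the wrist force passes 120 N, or if a joint passes its speed limit or range.

## Working session

There is one attempt and no reset: what is moved stays moved. The work goes in short steps, Python scripts to look and compute and a tool call to move; the robot and the scene stay as the last step left them, time stands still between calls to the robot, and variables do not carry over. Pictures are saved under pics/ and viewed, at most 10 in all, crops included, and the job is handed in when it is done.

Besides the shell and the picture viewer there is one more tool, called after "Call:" as a command line: name --argument value ..., lists and objects as JSON in quotes. send_rows: Moves the arm, as the interface text tells. Its arguments: {"type":"object","properties":{"increments":{"type":"array"},"newtons":{"type":"number"}},"required":["increments"]}

```bash
mkdir -p pics
cat > h.py <<'E'
import numpy as np, cv2, pickle
from rig import robot
def shot(name,fn):
    c=robot.camera(name); pickle.dump(c,open(f'{fn}.pkl','wb'))
    cv2.imwrite(f'pics/{fn}.png',c['image'][:,:,::-1]); return c
def load(fn): return pickle.load(open(f'{fn}.pkl','rb'))
def ray(c,u,v):
    K=np.array([[c['fx'],0,c['cx']],[0,c['fy'],c['cy']],[0,0,1]])
    p=cv2.undistortPoints(np.array([[[u,v]]],float),K,np.array(c['dist_coeffs'],float))[0,0]
    R=np.array(c['R']);t=np.array(c['t']); return -R.T@t, R.T@np.array([p[0],p[1],1.])
def at_z(c,u,v,z):
    o,d=ray(c,u,v); return o+d*(z-o[2])/d[2]
def at_d(c,u,v):
    o,d=ray(c,u,v); return o+d*float(c['range_z'][int(round(v)),int(round(u))])
E
python3 - <<'E'
from h import *
shot('scene','s0');shot('side','d0')
a=cv2.imread('pics/s0.png');b=cv2.imread('pics/d0.png')
o=robot.get_obs();print(o)
E
```

```text
{'time': 0.1, 'q': array([-1.78493465e-01,  5.28368460e-01,  1.43376936e+00, -9.92371821e-06,
        1.18138843e+00, -1.78487700e-01]), 'joint_velocities': array([-1.25626071e-03, -2.74935848e-03, -1.66613074e-03,  3.06011788e-05,
        2.28524635e-04,  7.66743373e-04]), 'joint_torque': array([-3.02360622e-04, -4.40987206e+01, -1.77151054e+01,  6.34850166e-02,
        5.34114777e-02, -3.85449334e-05]), 'position': array([6.24361645e-01, 1.45940954e-04, 2.29673911e-01]), 'tool_rot': array([ 7.07107154e-01,  7.07105748e-01, -5.55162785e-04, -7.91525627e-04]), 'ft_force': array([ 0.21784171, -0.94961358, -0.01482638]), 'moment': array([-0.01267234,  0.01563146,  0.03427372]), 'grip_force': 0.0, 'grip_width': 0.08678012718067292}
```

View pics/s0.png

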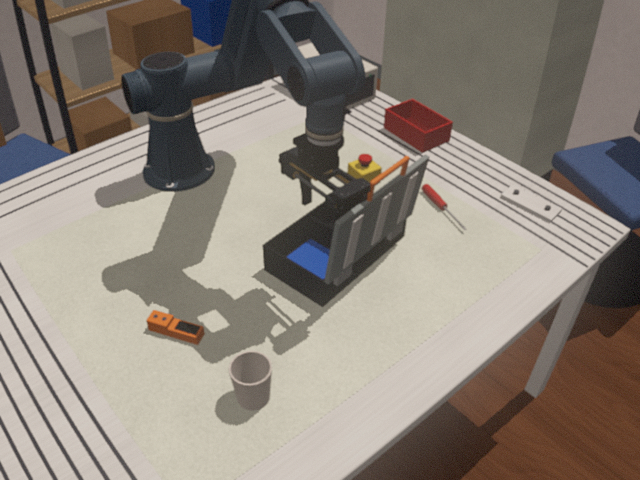

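View pics/d0.png

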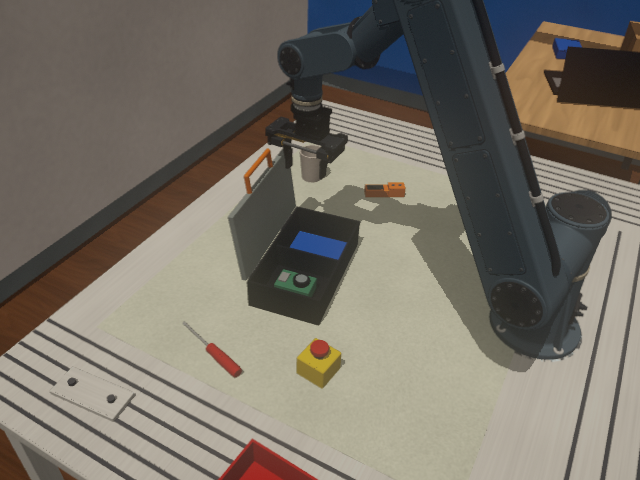

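Scene: finger at about (175,327), mounting end at left (157,321); cup (252,380); lid upright with its handle at (388,178). Side: mat in the bay at (318,245), module (297,281), handle (258,170), finger (385,189). Next, an enlarged composite.

Run:
```python
from h import *
s=cv2.imread('pics/s0.png');d=cv2.imread('pics/d0.png')
def crop(i,x,y,w,h,W,H): return cv2.resize(i[y:y+h,x:x+w],(W,H),interpolation=cv2.INTER_CUBIC)
A=crop(s,140,300,80,60,400,300)   #x5
B=crop(d,350,165,80,60,400,300)   #x5
C=crop(d,225,140,160,120,400,300)  #x2.5
D=crop(d,225,200,160,120,400,300) #x2.5
cv2.imwrite('pics/c0.png',np.vstack([np.hstack([A,B]),np.hstack([C,D])]))
```

```text
(no output)
```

View pics/c0.png

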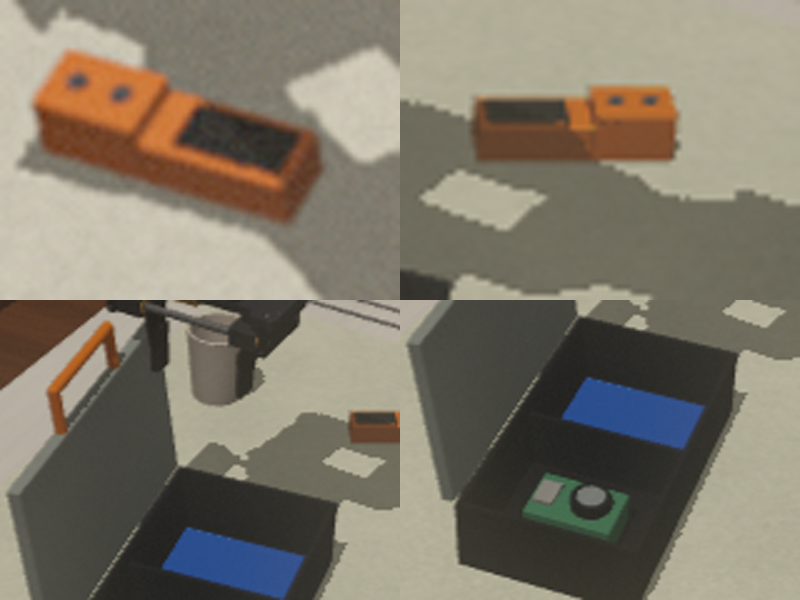

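Run:
```python
from h import *
np.set_printoptions(precision=4,suppress=True)
s=load('s0');d=load('d0')
f=lambda x,y:(140+x/5,300+y/5)
for n,p,z in [('mt1',(65,50),.034),('mt2',(168,75),.034),('mt3',(132,135),.034),('mt4',(35,105),.034),('tip1',(322,135),.026),('tip2',(293,190),.026),('b1',(42,150),0),('b2',(292,222),0)]:
    print(n,at_z(s,*f(*p),z))
g=lambda x,y:(350+(x-400)/5,165+y/5)
for n,p,z in [('s b tip',(475,160),0),('s b mount',(673,160),0),('mount top far',(672,87),.034),('mount top far L',(590,87),.034)]: print(n,at_z(d,*g(*p),z))
D=lambda x,y:(225+(x-400)/2.5,200+(y-300)/2.5)
for n,p,z in [('FR',(737,353),.08),('BR',(580,320),.08),('BL',(458,505),.08),('FLbase?',(640,598),.08),('mat fr',(705,405),.01),('mat br',(590,379),.01),('mat bl',(562,417),.01),('mat fl',(688,447),.01)]: print(n,at_z(d,*D(*p),z))
C=lambda x,y:(225+x/2.5,140+(y-300)/2.5)
for p in [(55,387),(108,327),(60,425),(80,360)]: print('handle',p,at_z(d,*C(*p),.302))
# depth-derived in scene: points on lid face/handle
for c,nm in((s,'s'),(d,'d')):
    img=c['image'];hsv=cv2.cvtColor(img,cv2.COLOR_RGB2HSV)
    Z=c['range_z'];v,u=np.nonzero((Z>0)&(hsv[...,0]>5)&(hsv[...,0]<20)&(hsv[...,1]>150)&(hsv[...,2]>80))
    P=np.array([at_d(c,a,b) for a,b in zip(u,v)])
    m=(P[:,2]>.25)&(P[:,2]<.4)&(P[:,0]>.5);H=P[m];top=H[H[:,2]>H[:,2].max()-.02]
    print(nm,'handle',len(H),H.min(0),H.max(0),top.mean(0)); print(np.polyfit(top[:,1],top[:,0],1), np.percentile(top,[3,97],axis=0))
    m=(P[:,2]<.05)&(P[:,2]>.005)&(P[:,0]>.2)&(P[:,0]<.9)&(P[:,1]<0);F=P[m];print('finger',len(F),np.median(F,axis=0),np.percentile(F,[1,99],axis=0))
    if len(F): print(cv2.minAreaRect(F[:,:2].astype(np.float32)*1000))
```

```text
mt1 [ 0.4669 -0.3382  0.034 ]
mt2 [ 0.5076 -0.3108  0.034 ]
mt3 [ 0.527 -0.34   0.034]
mt4 [ 0.4864 -0.3639  0.034 ]
tip1 [ 0.5709 -0.2749  0.026 ]
tip2 [ 0.5884 -0.3005  0.026 ]
b1 [ 0.4807 -0.3643  0.    ]
b2 [ 0.5824 -0.3011  0.    ]
s b tip [ 0.5664 -0.2731  0.    ]
s b mount [ 0.4624 -0.3357  0.    ]
mount top far [ 0.4775 -0.3604  0.034 ]
mount top far L [ 0.5206 -0.3343  0.034 ]
FR [ 0.4885 -0.0568  0.08  ]
BR [ 0.6607 -0.0226  0.08  ]
BL [0.6118 0.2867 0.08  ]
FLbase? [0.411  0.3041 0.08  ]
mat fr [ 0.5133 -0.0403  0.01  ]
mat br [ 0.6432 -0.0158  0.01  ]
mat bl [0.6364 0.0564 0.01  ]
mat fl [0.4979 0.0311 0.01  ]
handle (55, 387) [0.6679 0.1905 0.302 ]
handle (108, 327) [0.6835 0.078  0.302 ]
handle (60, 425) [0.6308 0.238  0.302 ]
handle (80, 360) [0.6738 0.1411 0.302 ]
s handle 233 [0.6674 0.0347 0.2598] [0.7162 0.191  0.3349] [0.7162 0.0347 0.3349]
[10.3147  0.3581] [[0.7162 0.0347 0.3349]
 [0.7162 0.0347 0.3349]]
finger 710 [ 0.5169 -0.3312  0.0259] [[ 0.4735 -0.3617  0.0067]
 [ 0.5818 -0.284   0.0369]]
((525.7658081054688, -320.9232177734375), (119.38287353515625, 38.42921447753906), 32.64018249511719)
d handle 264 [0.6584 0.0226 0.2587] [0.6896 0.2012 0.3159] [0.6748 0.1402 0.3038]
[-0.147   0.6954] [[0.6649 0.0776 0.2981]
 [0.6852 0.1982 0.3079]]
finger 244 [ 0.494  -0.323   0.0261] [[ 0.4658 -0.352   0.006 ]
 [ 0.5664 -0.2782  0.0383]]
((523.4285888671875, -315.7262878417969), (116.58851623535156, 43.40583419799805), 30.139484405517578)<stdin>:19: RankWarning: Polyfit may be poorly conditioned
```

Call:
send_rows --increments '[0,0,-0.085,-0.82,-2.66,0,1,0,0,-0.085,-0.82,-2.66,0,1,0,0,-0.085,-0.82,-2.66,0,1,0,0,-0.085,-0.82,-2.66,0,1,0,0,-0.085,-0.82,-2.66,-1,1,0,0,-0.085,-0.82,-2.66,-1,1,0,0,-0.085,-0.82,-2.66,-1,1,0,0,-0.085,-0.82,-2.66,-1,1,0,0,-0.085,-0.82,-2.66,-1,1,0,0,-0.085,-0.82,-2.66,-1,1,0,0,-0.085,-0.82,-2.66,0,1,0,0,-0.085,-0.82,-2.66,0,1,0,0,0,0,0,0,1,0,0,0,0,0,0,1]' --newtons 25

```text
time: 1.27
position: [0.5258, -0.3205, 0.17]
tool_rot: [0.963, 0.271, -0.0, -0.0]
ft_force: [0.3, 0.6, -0.6]
grip_width: 0.087
grip_force: 0.0
```

Run:
```python
from h import *
w=shot('wrist','w1'); s=shot('side','d1')
o=robot.get_obs();print(o['time'],o['position'],o['tool_rot'],o['ft_force'])
a=cv2.imread('pics/w1.png');b=cv2.imread('pics/d1.png')
b=cv2.resize(b[190:330,230:370],(600,600),interpolation=cv2.INTER_CUBIC)
cv2.imwrite('pics/d1c.png',b)
```

```text
1.3667 [ 0.52626795 -0.31834182  0.17011473] [ 9.62244832e-01  2.72184105e-01 -2.28660696e-04 -8.02834598e-04] [ 0.11576387  0.19156582 -0.3533231 ]
```

View pics/w1.png

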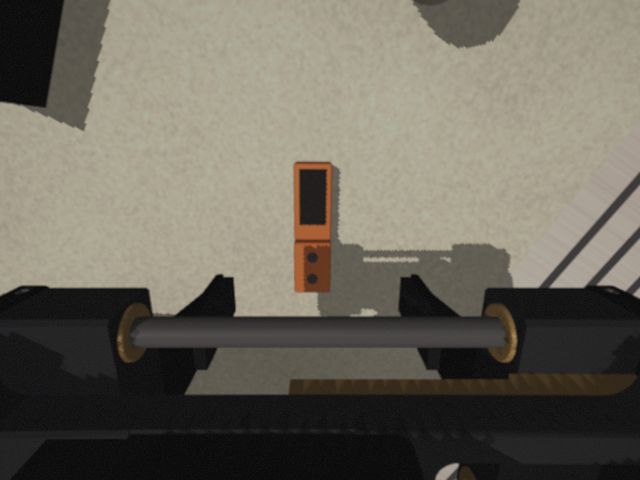

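Wrist view: the finger lies square to the jaws, tip corners (294,162)/(331,162), mount corners (294,291)/(330,291), step at v=241.

Run:
```python
from h import *
np.set_printoptions(precision=4,suppress=True)
w=load('w1')
t1,t2=at_z(w,294,162,.026),at_z(w,331,162,.026);m1,m2=at_z(w,294,291.5,.034),at_z(w,330,291.5,.034)
e=(t1+t2)/2;f=(m1+m2)/2;x=e-f
print(e,f,(e+f)/2,np.hypot(*x[:2]),np.degrees(np.arctan2(x[1],x[0])),np.linalg.norm(t1-t2))
o=robot.get_obs();print(o['position'])
from scipy.spatial.transform import Rotation as R
print(np.degrees(np.arctan2(*R.from_quat(o['tool_rot']).as_matrix()[[1,0],1])))
# tool TCP projection sanity
```

```text
[ 0.5742 -0.2872  0.026 ] [ 0.4717 -0.3488  0.034 ] [ 0.5229 -0.318   0.03  ] 0.11963979945096784 31.029595368685126 0.03226680783899223
[ 0.5263 -0.3183  0.1701]
-58.41143829760365
```

View pics/d1c.png

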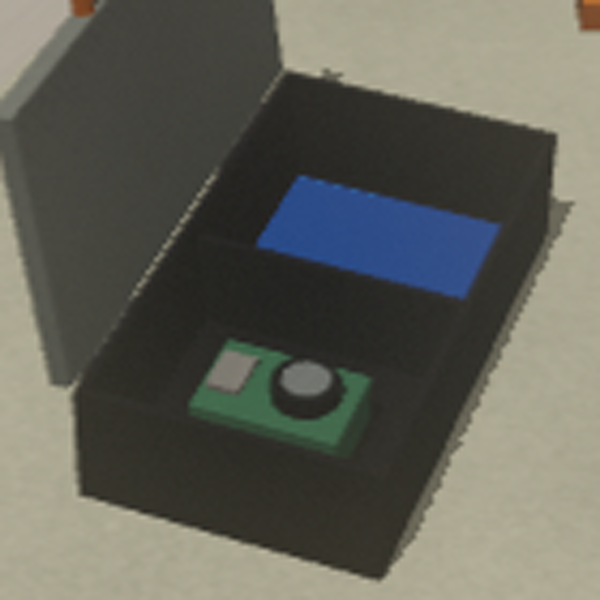

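Call:
send_rows --increments '[0,0,-0.01,-0.3,0,-2,1,0,0,0,0,0,-2.5,1,0,0,0,0,0,-2.5,1,0,0,0,0,0,-2.5,1,0,0,0,0,0,-2.5,1,0,0,0,0,0,-2,1,0,0,0,0,0,-1,1,0,0,0,0,0,-0.6,1,0,0,0,0,0,0,1,0,0,0,0,0,0,0.2,0,0,0,0,0,0,0.2,0,0,0,0,0,0,0.2,0,0,0,0,0,0,0.2,0,0,0,0,0,0,0.2,0,0,0,0,0,0,0.2,0,0,0,0,0,0,0.2]' --newtons 25

```text
time: 2.7
position: [0.5236, -0.3193, 0.0148]
tool_rot: [0.964, 0.267, 0.0, 0.0]
ft_force: [0.3, 0.3, -0.3]
grip_width: 0.0485
grip_force: 0.0
```

Run:
```python
from h import *
from scipy.optimize import least_squares
np.set_printoptions(precision=4,suppress=True)
d=load('d1');K=np.array([[d['fx'],0,d['cx']],[0,d['fy'],d['cy']],[0,0,1.]])
k=600/140
obs=[((.09,-.16,.08),(287,72)),((-.09,-.16,.08),(555,135)),((.09,.16,.08),(78,393)),((.09,.16,0),(80,493)),((-.09,.16,0),(380,578)),
 ((.075,-.146,.01),(300,177)),((-.075,-.146,.01),(500,224))]
P=np.array([a for a,_ in obs]);U=np.array([(230+x/k-.4,190+y/k-.4) for _,(x,y) in obs])
def W(p,P):
    c,s=np.cos(p[2]),np.sin(p[2]);return np.c_[p[0]+c*P[:,0]-s*P[:,1],p[1]+s*P[:,0]+c*P[:,1],P[:,2]]
def res(p): return (cv2.projectPoints(W(p,P),cv2.Rodrigues(np.array(d['R'],float))[0],np.array(d['t'],float),K,np.array(d['dist_coeffs'],float))[0][:,0]-U).ravel()
r=least_squares(res,[.555,.116,.16]);p=r.x
print(p,np.degrees(p[2]));print(res(p).reshape(-1,2))
print('mat',W(p,np.array([[0,-.0785,.01]])),'hinge',W(p,np.array([[.09,0,.08]])))
# lid handle from depth, side cam, in case frame
img=d['image'];hsv=cv2.cvtColor(img,cv2.COLOR_RGB2HSV);Z=d['range_z']
v,u=np.nonzero((Z>0)&(hsv[...,0]>5)&(hsv[...,0]<20)&(hsv[...,1]>150)&(hsv[...,2]>80))
Q=np.array([at_d(d,a,b) for a,b in zip(u,v)]);Q=Q[(Q[:,2]>.255)&(Q[:,2]<.33)&(Q[:,0]>.5)&(Q[:,1]>.0)]
c,s=np.cos(p[2]),np.sin(p[2]);L=(Q[:,:2]-p[:2])@np.array([[c,-s],[s,c]])
L=np.c_[L,Q[:,2]];print(len(L),np.percentile(L,[2,50,98],axis=0)); T=L[(L[:,2]>.285)&(abs(L[:,1])<.05)];print(T.mean(0),T.std(0))
```

```text
[0.5548 0.1132 0.1672] 9.581290084533569
[[-1.3081 -0.7634]
 [-0.2823 -0.946 ]
 [-1.2614 -0.265 ]
 [-0.2032  0.6682]
 [ 0.5698  0.6265]
 [-1.2479 -0.9106]
 [ 3.8805  0.5055]]
mat [[0.5679 0.0358 0.01  ]] hinge [[0.6436 0.1281 0.08  ]]
259 [[ 0.1155 -0.0595  0.2617]
 [ 0.1216  0.0134  0.3015]
 [ 0.1276  0.0669  0.3079]]
[0.1228 0.002  0.304 ] [0.0024 0.0291 0.0022]
```

Call:
send_rows --increments '[0,0,0,0,0,0,0.1,0,0,0,0,0,0,0.1,0,0,0,0,0,0,0.1,0,0,0,0,0,0,0.1,0,0,0,0,0,0,0.1,0,0,0,0,0,0,0.1,0,0,0,0,0,0.5,0.1,0,0,0,0,0,1.5,0.1,0,0,0,0,0,1,0.1,0,0,0,0,0,0,0.1]' --newtons 25

```text
time: 3.53
position: [0.5251, -0.3206, 0.0467]
tool_rot: [0.964, 0.267, 0.001, 0.002]
ft_force: [0.6, 0.0, -3.5]
grip_width: 0.034
grip_force: 25.0
```

Call:
send_rows --increments '[0,0,0,0,0,2.5,0.1,0,0,0,0,0,2.5,0.1,0,0,0,0,0,2.5,0.1,0,0,0,0,0,2.5,0.1,0,0,-0.0312,0.37,1.5,0,0.1,0,0,-0.0312,0.37,2.96,0,0.1,0,0,-0.0312,0.37,2.96,0,0.1,0,0,-0.0312,0.37,2.96,0,0.1,0,0,-0.0312,0.37,2.96,0,0.1,0,0,-0.0312,0.37,2.96,0,0.1,0,0,-0.0312,0.37,2.96,0,0.1,0,0,-0.0312,0.37,2.96,0,0.1,0,0,-0.0312,0.37,2.96,0,0.1,0,0,-0.0312,0.37,2.96,0,0.1,0,0,-0.0312,0.37,2.96,0,0.1,0,0,-0.0312,0.37,2.96,0,0.1,0,0,0,0,1.44,0,0.1,0,0,0,0,0,0,0.1,0,0,0,0,0,0,0.1]'

```text
time: 5.12
position: [0.5678, 0.0366, 0.1442]
tool_rot: [0.996, 0.084, -0.0, 0.0]
ft_force: [-0.2, -0.8, -1.8]
grip_width: 0.0339
grip_force: 25.0
```

Run:
```python
from h import *
w=shot('wrist','w2'); s=shot('side','d2')
o=robot.get_obs();print(o['time'],o['position'],o['tool_rot'],o['ft_force'],o['grip_width'])
a=cv2.imread('pics/w2.png');b=cv2.imread('pics/d2.png')
b=cv2.resize(b[110:350,200:400],(400,480),interpolation=cv2.INTER_CUBIC)
cv2.imwrite('pics/m2.png',np.hstack([a[:,120:520],b]))
```

```text
5.2167 [0.56803267 0.03508643 0.14437483] [9.96548863e-01 8.30077421e-02 7.25338505e-06 2.78323952e-04] [-0.14214362 -0.53989901 -2.91621442] 0.03394741399359855
```

View pics/m2.png

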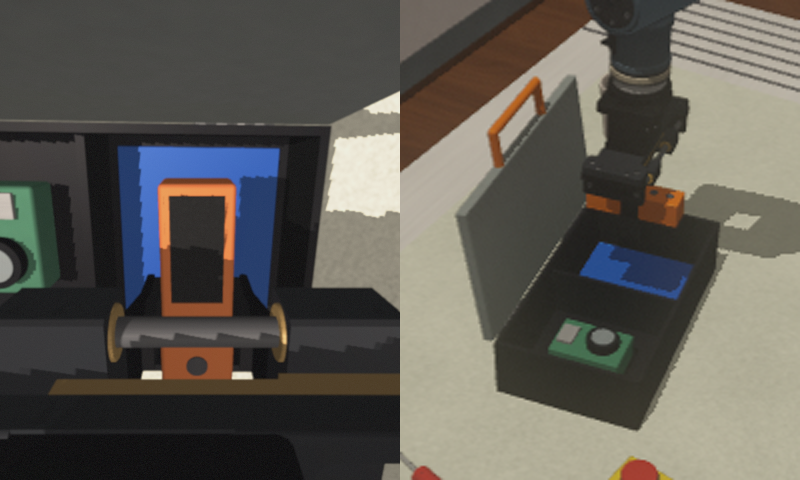

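Side view: finger held level above the bay. Wrist: mat's far edge from (238,147) to (398,148), finger aligned parallel to the case.

Run:
```python
from h import *
np.set_printoptions(precision=4,suppress=True)
w=load('w2');p=np.array([.5548,.1132]);a=.1672;c,s=np.cos(a),np.sin(a)
for n,u,v,z in [('mat far L',238,147,.01),('mat far R',398,148,.01),('rim outer far R',450,126,.08),('rim inner far L',234,136,.08)]:
    X=at_z(w,u,v,z);print(n,X,np.array([[c,s],[-s,c]])@(X[:2]-p))
```

```text
mat far L [0.6275 0.1123 0.01  ] [ 0.0716 -0.013 ]
mat far R [ 0.6491 -0.0193  0.01  ] [ 0.071  -0.1463]
rim outer far R [ 0.666  -0.0314  0.08  ] [ 0.0856 -0.1611]
rim inner far L [0.6376 0.1002 0.08  ] [ 0.0795 -0.0266]
```

Call:
send_rows --increments '[0,0,0,-0.3,0,-1,0.1,0,0,0,0,0,-1.5,0.1,0,0,0,0,0,-1.5,0.1,0,0,0,0,0,-1.5,0.1,0,0,0,0,0,-1.5,0.1,0,0,0,0,0,-1.5,0.1,0,0,0,0,0,-1,0.1,0,0,0,0,0,-1,0.1,0,0,0,0,0,-0.5,0.1,0,0,0,0,0,-0.3,0.1,0,0,0,0,0,-0.2,0.1,0,0,0,0,0,-0.2,0.1,0,0,0,0,0,0,0.1,0,0,0,0,0,0,0.1]'

```text
time: 6.38
position: [0.5653, 0.0359, 0.028]
tool_rot: [0.997, 0.083, 0.0, 0.0]
ft_force: [-0.1, -0.2, -2.7]
grip_width: 0.0336
grip_force: 25.0
```

Call:
send_rows --increments '[0,0,0,0,0,-0.1,0.1,0,0,0,0,0,-0.1,0.1,0,0,0,0,0,-0.1,0.1,0,0,0,0,0,0,0.1,0,0,0,0,0,0,0.1]'

```text
time: 6.8
position: [0.565, 0.0358, 0.0246]
tool_rot: [0.997, 0.083, 0.0, 0.0]
ft_force: [0.1, 0.7, -2.5]
grip_width: 0.034
grip_force: 25.0
```

Call:
send_rows --increments '[0,0,0,0,0,-0.1,0.1,0,0,0,0,0,0,0.1,0,0,0,0,0,0,0.1]'

```text
time: 7.05
position: [0.565, 0.0358, 0.0245]
tool_rot: [0.997, 0.083, 0.0, 0.0]
ft_force: [-1.0, -0.3, 6.4]
grip_width: 0.0342
grip_force: 25.0
```

Call:
send_rows --increments '[0,0,0,0,0,0,0.6,0,0,0,0,0,0,0.6,0,0,0,0,0,0,0.6,0,0,0,0,0,0,0.6,0,0,0,0,0,0,0.6,0,0,0,0,0,0,0.6,0,0,0,0,0,0.5,0.6,0,0,0,0,0,1,0.6,0,0,0,0,0,2,0.6,0,0,0,0,0,3,0.6,0,0,0,0,0,3,0.6,0,0,0,-0.5,0,3,0.6,0,0,0,-0.5,0,2,0.6,0,0,0,0,0,0,0.6]'

```text
time: 8.22
position: [0.5571, 0.0357, 0.174]
tool_rot: [0.997, 0.083, 0.005, 0.001]
ft_force: [0.6, 0.1, 0.4]
grip_width: 0.0522
grip_force: 0.0
```

Run:
```python
from h import *
w=shot('wrist','w3'); s=shot('side','d3')
o=robot.get_obs();print(o['time'],o['position'],o['q'],o['ft_force'],o['grip_width'])
a=cv2.imread('pics/w3.png');b=cv2.imread('pics/d3.png')
b=cv2.resize(b[110:350,200:400],(400,480),interpolation=cv2.INTER_CUBIC)
cv2.imwrite('pics/m3.png',np.hstack([a[:,120:520],b]))
```

```text
8.3167 [0.55540563 0.0358219  0.17018789] [-1.36374223e-01  5.14550489e-01  1.66820286e+00 -9.22963007e-06
  9.55715722e-01  1.26793458e+00] [-0.44556079  0.88934797 -0.50840608] 0.05183093372664861
```

View pics/m3.png

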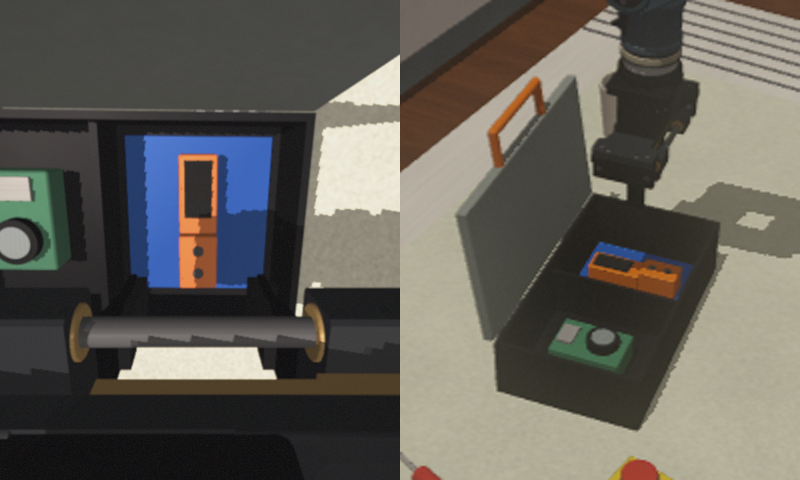

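The finger lies flat on the mat, clear of the mat's edges; module untouched. Now to the handle.

Call:
send_rows --increments '[0,0,0,0,0,3.4,0.8,0,0,0,0,0,3.4,0.8,0,0,0,0,0,3.4,0.8,0,0,0,0,0,3.4,0.8,0,0,0,0,0,3.4,0.8,0,0,0,0,0,3.0,0.8,0,0,0.1123,0.82,0.69,0,0.8,0,0,0.1123,0.82,0.69,0,0.8,0,0,0.1123,0.82,0.69,0,0.8,0,0,0.1123,0.82,0.69,0,0.8,0,0,0.1123,0.82,0.69,0,0.8,0,0,0.1123,0.82,0.69,0,0.8,0,0,0.1123,0.82,0.69,0,0.8,0,0,0.1123,0.82,0.69,0,0.8,0,0,0.1123,0.82,0.69,0,0.8,0,0,0.1123,0.82,0.69,0,0.8,0,0,0.1123,0.82,0.69,0,0.8,0,0,0.1123,0.82,0.69,0,0.8,0,0,0.1123,0.82,0.69,0,0.8,0,0,0.1123,0.82,0.69,0,0.8]'

```text
time: 9.98
position: [0.6697, 0.1327, 0.3662]
tool_rot: [0.643, 0.766, -0.001, -0.001]
ft_force: [-0.0, 0.3, 0.4]
grip_width: 0.0699
grip_force: 0.0
```

Call:
send_rows --increments '[0,0,0,0,0,0,0.8,0,0,0,0,0,0,0.8]'

```text
time: 10.15
position: [0.6694, 0.1325, 0.3664]
tool_rot: [0.646, 0.763, -0.001, -0.001]
ft_force: [-0.3, -0.8, -0.1]
grip_width: 0.0698
grip_force: 0.0
```

Run:
```python
from h import *
w=shot('wrist','w4'); s=shot('side','d4'); shot('scene','s4')
o=robot.get_obs();print(o['time'],o['position'],o['q'],o['tool_rot'],o['grip_width'])
a=cv2.imread('pics/w4.png');b=cv2.imread('pics/d4.png')
b=cv2.resize(b[80:290,200:360],(366,480),interpolation=cv2.INTER_CUBIC)
cv2.imwrite('pics/m4.png',np.hstack([a[:,100:530],b]))
```

```text
10.3 [0.66920488 0.1320125  0.36787941] [ 3.14001090e-02  5.05307984e-01  1.08924900e+00 -2.09234404e-04
  1.54870420e+00 -1.34271993e-01] [ 6.46173124e-01  7.63190400e-01 -6.36464333e-04 -5.49406502e-04] 0.06947649225532872
```

View pics/m4.png

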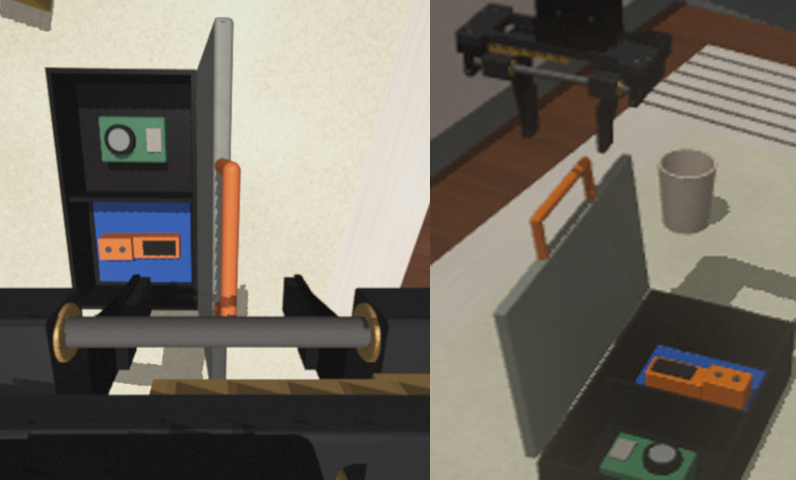

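Wrist: bar runs vertically at u≈329 from v≈165 (left end) to v≈310 (right end); lid leans slightly away.

Run:
```python
from h import *
np.set_printoptions(precision=4,suppress=True)
w=load('w4')
for u,v in [(329,170),(330,180),(329,300),(329,306)]: print(u,v,at_z(w,u,v,.301),at_d(w,u,v))
K=np.array([[w['fx'],0,w['cx']],[0,w['fy'],w['cy']],[0,0,1.]])
T=np.array([.6692,.132,.368])
print(cv2.projectPoints(np.array([T,T-[0,0,.067]]),cv2.Rodrigues(np.array(w['R'],float))[0],np.array(w['t'],float),K,np.array(w['dist_coeffs'],float))[0][:,0])
# side/scene bar depth
for n in('d4','s4'):
    d=load(n);hsv=cv2.cvtColor(d['image'],cv2.COLOR_RGB2HSV);Z=d['range_z']
    v,u=np.nonzero((Z>0)&(hsv[...,0]>5)&(hsv[...,0]<20)&(hsv[...,1]>150)&(hsv[...,2]>80))
    Q=np.array([at_d(d,a,b) for a,b in zip(u,v)]);Q=Q[(Q[:,2]>.288)&(Q[:,2]<.32)&(Q[:,0]>.6)&(Q[:,1]>.05)]
    c,s=np.cos(.1672),np.sin(.1672);L=(Q[:,:2]-[.5548,.1132])@np.array([[c,-s],[s,c]])
    print(n,len(L),np.percentile(np.c_[L,Q[:,2]],[3,50,97],axis=0))
```

```text
329 170 [0.6667 0.1914 0.301 ] [0.6664 0.1919 0.3074]
330 180 [0.6684 0.1852 0.301 ] [0.6682 0.1858 0.3063]
329 300 [0.6829 0.1001 0.301 ] [0.6822 0.1031 0.307 ]
329 306 [0.6837 0.0954 0.301 ] [0.683  0.0983 0.3067]
[[317.6264 300.053 ]
 [317.663  256.1199]]
d4 181 [[ 0.1188 -0.0567  0.2893]
 [ 0.1226  0.0116  0.3036]
 [ 0.1281  0.0665  0.3074]]
s4 183 [[ 0.1222 -0.0685  0.2962]
 [ 0.1272 -0.0168  0.3037]
 [ 0.1311  0.0514  0.3069]]
```

Call:
send_rows --increments '[0,0,0,0.77,0,-1,0.6,0,0,0,0,0,-2,0.6,0,0,0,0,0,-2,0.6,0,0,0,0,0,-1.5,0.4,0,0,0,0,0,-1,0.4,0,0,0,0,0,-0.5,0.4,0,0,0,0,0,0,0.4,0,0,0,0,0,0,0.05,0,0,0,0,0,0,0.05,0,0,0,0,0,0,0.05,0,0,0,0,0,0,0.05,0,0,0,0,0,0,0.05,0,0,0,0,0,0,0.05,0,0,0,0,0,0,0.05,0,0,0,0,0,0,0.05,0,0,0,0,0,0,0.05,0,0,0,0,0,0,0.05]' --newtons 25

```text
time: 11.72
position: [0.678, 0.1325, 0.2895]
tool_rot: [0.645, 0.764, 0.001, 0.001]
ft_force: [1.4, 0.1, 4.1]
grip_width: 0.0112
grip_force: 25.0
```

Run:
```python
import numpy as np
np.set_printoptions(precision=2,suppress=True)
c,s=np.cos(.1672),np.sin(.1672)
def h(a): return np.array([-222*np.cos(a)+7*np.sin(a),222*np.sin(a)+7*np.cos(a)])
A=np.concatenate([np.linspace(1.70,1.10,13),np.linspace(1.10,0,23)[1:]])
P=np.array([h(a) for a in A])
for i in range(1,len(A)):
    dx,dz=(P[i]-P[i-1])/10; print(round(A[i],3),np.array([dx*c,dx*s,dz]))
```

```text
1.65 [-1.08 -0.18  0.15]
1.6 [-1.09 -0.18  0.1 ]
1.55 [-1.09 -0.18  0.04]
1.5 [-1.09 -0.18 -0.02]
1.45 [-1.09 -0.18 -0.07]
1.4 [-1.09 -0.18 -0.13]
1.35 [-1.08 -0.18 -0.18]
1.3 [-1.07 -0.18 -0.24]
1.25 [-1.06 -0.18 -0.29]
1.2 [-1.04 -0.18 -0.34]
1.15 [-1.02 -0.17 -0.4 ]
1.1 [-1.   -0.17 -0.45]
1.05 [-0.98 -0.17 -0.5 ]
1.0 [-0.95 -0.16 -0.55]
0.95 [-0.93 -0.16 -0.59]
0.9 [-0.89 -0.15 -0.64]
0.85 [-0.86 -0.15 -0.68]
0.8 [-0.83 -0.14 -0.73]
0.75 [-0.79 -0.13 -0.77]
0.7 [-0.75 -0.13 -0.81]
0.65 [-0.71 -0.12 -0.84]
0.6 [-0.67 -0.11 -0.88]
0.55 [-0.62 -0.11 -0.91]
0.5 [-0.58 -0.1  -0.94]
0.45 [-0.53 -0.09 -0.97]
0.4 [-0.48 -0.08 -1.  ]
0.35 [-0.43 -0.07 -1.02]
0.3 [-0.38 -0.06 -1.04]
0.25 [-0.33 -0.06 -1.06]
0.2 [-0.28 -0.05 -1.07]
0.15 [-0.22 -0.04 -1.09]
0.1 [-0.17 -0.03 -1.1 ]
0.05 [-0.12 -0.02 -1.1 ]
0.0 [-0.06 -0.01 -1.11]
```

Call:
send_rows --increments '[0,0,0,-0.54,-0.09,0.08,0.05,0,0,0,-0.54,-0.09,0.07,0.05,0,0,0,-0.545,-0.09,0.05,0.05,0,0,0,-0.545,-0.09,0.05,0.05,0,0,0,-0.545,-0.09,0.02,0.05,0,0,0,-0.545,-0.09,0.02,0.05,0,0,0,-0.545,-0.09,-0.01,0.05,0,0,0,-0.545,-0.09,-0.01,0.05]'

```text
time: 12.38
position: [0.6331, 0.1254, 0.2914]
tool_rot: [0.645, 0.764, 0.0, -0.0]
ft_force: [2.3, 2.8, 0.9]
grip_width: 0.0111
grip_force: 25.0
```

Call:
send_rows --increments '[0,0,0,-0.545,-0.09,-0.03,0.05,0,0,0,-0.545,-0.09,-0.04,0.05,0,0,0,-0.545,-0.09,-0.06,0.05,0,0,0,-0.545,-0.09,-0.07,0.05,0,0,0,-0.54,-0.09,-0.09,0.05,0,0,0,-0.54,-0.09,-0.09,0.05,0,0,0,-0.535,-0.09,-0.12,0.05,0,0,0,-0.535,-0.09,-0.12,0.05,0,0,0,-0.53,-0.09,-0.14,0.05,0,0,0,-0.53,-0.09,-0.15,0.05]'

```text
time: 13.22
position: [0.5787, 0.1168, 0.2814]
tool_rot: [0.645, 0.764, -0.0, -0.001]
ft_force: [1.8, 4.5, 2.1]
grip_width: 0.0113
grip_force: 25.0
```

Call:
send_rows --increments '[0,0,0,-0.52,-0.08,-0.17,0.05,0,0,0,-0.52,-0.08,-0.17,0.05,0,0,0,-0.51,-0.08,-0.2,0.05,0,0,0,-0.51,-0.08,-0.2,0.05,0,0,0,-0.5,-0.08,-0.22,0.05,0,0,0,-0.5,-0.08,-0.23,0.05,0,0,0,-0.49,-0.08,-0.25,0.05,0,0,0,-0.49,-0.08,-0.25,0.05,0,0,0,-0.48,-0.07,-0.27,0.05,0,0,0,-0.47,-0.07,-0.28,0.05,0,0,0,-0.47,-0.07,-0.29,0.05,0,0,0,-0.46,-0.07,-0.3,0.05]'

```text
time: 14.22
position: [0.5192, 0.1072, 0.253]
tool_rot: [0.645, 0.764, -0.001, -0.001]
ft_force: [0.9, 5.1, -0.2]
grip_width: 0.0113
grip_force: 25.0
```

Call:
send_rows --increments '[0,0,0,-0.45,-0.07,-0.32,0.05,0,0,0,-0.45,-0.07,-0.32,0.05,0,0,0,-0.43,-0.07,-0.34,0.05,0,0,0,-0.43,-0.07,-0.34,0.05,0,0,0,-0.42,-0.06,-0.36,0.05,0,0,0,-0.41,-0.06,-0.37,0.05,0,0,0,-0.4,-0.06,-0.38,0.05,0,0,0,-0.39,-0.06,-0.39,0.05,0,0,0,-0.38,-0.06,-0.4,0.05,0,0,0,-0.37,-0.06,-0.41,0.05,0,0,0,-0.36,-0.05,-0.42,0.05,0,0,0,-0.35,-0.05,-0.42,0.05]' --newtons 30

```text
time: 15.22
position: [0.4711, 0.0996, 0.2084]
tool_rot: [0.645, 0.764, -0.001, -0.001]
ft_force: [-0.7, 5.1, -0.3]
grip_width: 0.0112
grip_force: 30.0
```

Call:
send_rows --increments '[0,0,0,-0.34,-0.05,-0.44,0.05,0,0,0,-0.33,-0.05,-0.44,0.05,0,0,0,-0.31,-0.05,-0.45,0.05,0,0,0,-0.31,-0.05,-0.46,0.05,0,0,0,-0.29,-0.05,-0.47,0.05,0,0,0,-0.29,-0.05,-0.47,0.05,0,0,0,-0.27,-0.04,-0.48,0.05,0,0,0,-0.26,-0.04,-0.49,0.05,0,0,0,-0.24,-0.04,-0.5,0.05,0,0,0,-0.24,-0.04,-0.5,0.05,0,0,0,-0.22,-0.03,-0.51,0.05,0,0,0,-0.21,-0.03,-0.51,0.05]'

```text
time: 16.22
position: [0.4386, 0.0944, 0.1514]
tool_rot: [0.645, 0.764, -0.0, -0.0]
ft_force: [-0.1, 5.6, -0.2]
grip_width: 0.011
grip_force: 30.0
```

Call:
send_rows --increments '[0,0,0,-0.19,-0.03,-0.52,0.05,0,0,0,-0.19,-0.03,-0.52,0.05,0,0,0,-0.17,-0.03,-0.53,0.05,0,0,0,-0.16,-0.03,-0.53,0.05,0,0,0,-0.14,-0.02,-0.53,0.05,0,0,0,-0.14,-0.02,-0.54,0.05,0,0,0,-0.11,-0.02,-0.54,0.05,0,0,0,-0.11,-0.02,-0.54,0.05,0,0,0,-0.09,-0.01,-0.55,0.05,0,0,0,-0.08,-0.01,-0.55,0.05,0,0,0,0,0,0,0.05]'

```text
time: 17.13
position: [0.4246, 0.0921, 0.0973]
tool_rot: [0.645, 0.764, -0.001, -0.001]
ft_force: [-0.3, 6.3, -5.3]
grip_width: 0.0109
grip_force: 30.0
```

Call:
send_rows --increments '[0,0,0,-0.03,-0.005,-0.25,0.05,0,0,0,-0.03,-0.005,-0.25,0.05,0,0,0,-0.03,-0.005,-0.25,0.05,0,0,0,-0.03,0,-0.25,0.05,0,0,0,-0.02,0,-0.25,0.05,0,0,0,-0.02,0,-0.25,0.05,0,0,0,-0.01,0,-0.15,0.05,0,0,0,-0.01,0,-0.1,0.05,0,0,0,0,0,-0.1,0.05,0,0,0,0,0,0,0.05]'

```text
time: 17.97
position: [0.4232, 0.0919, 0.0794]
tool_rot: [0.645, 0.764, -0.001, -0.0]
ft_force: [0.4, 5.7, -3.4]
grip_width: 0.0112
grip_force: 30.0
```

Call:
send_rows --increments '[0,0,0,0,0,-0.1,0.05,0,0,0,0,0,-0.1,0.05,0,0,0,0,0,-0.1,0.05,0,0,0,0,0,-0.1,0.05,0,0,0,0,0,0,0.05]'

```text
time: 18.38
position: [0.4231, 0.0918, 0.0771]
tool_rot: [0.645, 0.764, -0.0, 0.0]
ft_force: [-2.9, 4.8, 16.1]
grip_width: 0.0109
grip_force: 30.0
```

Call:
send_rows --increments '[0,0,0,0,0,0.1,0.05,0,0,0,0,0,0,0.3,0,0,0,0,0,0,0.3,0,0,0,0,0,0,0.3,0,0,0,0,0,0,0.3,0,0,0,0,0,0,0.3,0,0,0,0,0,0.5,0.3,0,0,0,0,0,1,0.3,0,0,0,0,0,2,0.3,0,0,0,0,0,3,0.3,0,0,0,0,0,3,0.3,0,0,0,0,0,3,0.3,0,0,0,0,0,2,0.3,0,0,0,0,0,0,0.3,0,0,0,0,0,0,0.3]'

```text
time: 19.63
position: [0.4242, 0.092, 0.2231]
tool_rot: [0.645, 0.764, 0.001, 0.001]
ft_force: [-0.6, -0.0, -0.1]
grip_width: 0.0259
grip_force: 0.0
```

Run:
```python
from h import *
d=shot('side','d5');s=shot('scene','s5')
o=robot.get_obs();print(o['time'],o['position'],o['ft_force'])
b=cv2.imread('pics/d5.png');a=cv2.imread('pics/s5.png')
cv2.imwrite('pics/m5.png',np.hstack([a[100:440,100:500],b[100:440,130:530]]))
```

```text
19.7333 [0.42277623 0.09204761 0.22118704] [ 0.15259504  0.6357631  -0.23197484]
```

View pics/m5.png

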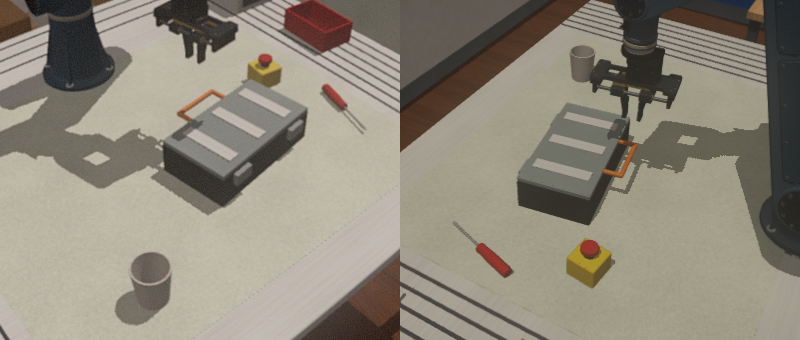

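The lid is shut and level on the rim, the gripper is clear, and the cup, emergency-stop box and screwdriver have not moved.

```bash
python3 -c "
from rig import robot
print(robot.hand_in())"
```

```text
the job is handed in; nothing more can be done
None
```

The orange finger lies flat on the blue mat the same way up as before, the lid was lowered under control and is fully shut, the other objects were left alone, and the job was handed in at about 20 s.

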